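Ready a mower belt drive for its belt

TASK

Get the belt drive ready for its new belt: set the loose flanged taper bush, thin end down, into the hub of the large yellow pulley until its flange sits flat on the hub, and let go of it. Then pull the spring-loaded idler slide out by its red handle until its white line stands at the red index clip, and finish while still holding it there so that a mate can slip the belt on. Leave the bearing, the yoke and the knife guard where they lie.

Things in the scene. Friction and masses are not known exactly. Their poses are not given: they have to be found in the camera images.
- drive: Belt-drive subframe, fixed to the bench: yellow deck plate 225 x 310 mm, top 50 mm above the bench. Origin on the bench under the deck (deck x -115 to +110, y -152 to +157 mm). Its -x axis is the way the idler slide is pulled out; y runs along the pull handle; z up. Large yellow pulley 130 mm across at x 30, y 75, rim top 84 mm high; small dark pulley at x 30, y -95, 102 mm high at its shaft.
- hub_mouth (a point): Centre of the open mouth of the large pulley's hub, on its flat top, 110 mm above the bench; axes as drive. Hub 47 mm across outside, standing 30 mm above the pulley's web. Bore tapered: 39 mm across at the mouth, 32 mm at the floor, 28 mm deep. In its middle a 16 mm shaft end with a chamfered top reaches up to 6 mm below the mouth; it enters the bush's own bore.
- bush: Loose steel taper bush, about 0.25 kg, standing on the bench thin end down, flange up. Origin at the centre of its thin-end face; z along its axis to the flange. Tapered body 29 mm across at the thin end, 36 mm under the flange, 26 mm long; then a round flange 50 mm across, 10 mm thick (three bolt heads stand 2.5 mm above it). Through bore 21 mm. Fits the hub with 1.5 mm play all round.
- bush_seat (a point): Centre of the underside of the bush's flange (26 mm above the bush's origin, on its axis). It meets hub_mouth when the bush is seated: the flange's underside then rests on the hub's top and stands out 1.5 mm beyond the hub's side all round.
- idler_slide: The moving idler slide in one piece: carriage, black idler roller (top 108 mm above the bench), rod, cross-plate, red handle. Axes as drive; fully in, its origin is that of drive; it moves along drive's -x when pulled, 42 mm at most. A spring pushes it back in: 8 N when in plus 2.5 N per 10 mm (13 to 17 N at the mark); let go, it flies back.
- slide_handle (a point): Middle of the red crossbar of the slide's D-shaped pull handle, 75 mm above the bench; moves with the slide. Bar round, 14 mm thick, level, along drive's y, 84 mm free between the side arms, over open bench; 33 mm clear gap to the cross-plate behind it (+x), and nothing in front. Grip it from above, fingers closing along drive's x.
- pointer_line (a point): Outer end of the white line (4 mm wide, 26 mm long, along y) on the slide's dark pointer tongue beside the idler roller, 81 mm above the bench; moves with the slide.
- index: Red index clip, 8 mm wide along x, 22 mm along y, 4 mm thick, fixed at a different place each time on the graduated aluminium rail beside the tongue. Origin at the centre of its underside, 80 mm above the bench; axes as drive. With the slide in, the white line has 20 to 34 mm to go along drive's -x; it is right when its place along x is that of the clip's middle.
- bearing: Bystander: ball bearing lying flat, 62 mm across, 18 mm high. Origin at the centre of its underside.
- yoke: Bystander: red clevis yoke, 80 x 44 x 36 mm high. Origin near the centre of its underside.
- guard: Bystander: dark cast knife guard with a finger, 129 x 60 mm, 20 mm high. Origin near the centre of its underside, finger along +x.
Mind the look-alikes: they are no part of the job. Leave any turquoise look-alike of the bush alone.

How it is judged (in metres and radians):
On the way, in this order (a step that is already met when the one before it is completed fails the run):
1. the bush is seated in the pulley's hub and let go (horizontal distance between bush_seat and hub_mouth below 0.004 m and z of bush_seat in the frame of hub_mouth between -0.003 and 0.003 m and angle between bush's own z axis and vertical below 0.08 rad and contact force between the fingers and bush below 0.1 N), for 0.2 s.
2. the slide is pulled out to the index with the fingers on its handle (x of pointer_line in the frame of index between -0.004 and 0.004 m and contact force between the fingers and idler_slide above 5 N and distance between the grasp point and slide_handle below 0.05 m), for 0.3 s.
At the end, for the whole second after the job is handed in: Bush let go in the hub: flange within 3 mm of the hub's top and 4 mm of its centre, upright within 0.08 rad. Fingers on the red handle (within 50 mm of its middle, over 5 N) hold the slide still against its spring, the white line within 4 mm of the red clip's middle (all of step 2 and horizontal distance between bush_seat and hub_mouth below 0.004 m and z of bush_seat in the frame of hub_mouth between -0.003 and 0.003 m and angle between bush's own z axis and vertical below 0.08 rad and contact force between the arm and bush below 0.1 N and linear speed of idler_slide below 0.01 m/s); the arm keeps its last pose, push and grip.
It fails at once if a bystander part is shoved or carried off (more than 25 mm) (distance of any of bearing, yoke, guard from where it was at the start of the episode above 0.025 m).
It also fails if it takes over 58 s, if anything falls off the work surface, if the arm or the gripper's body presses on something with over 40 N, if the wrist force passes 120 N, or if a joint passes its speed limit or range.

ROBOT

A 7-joint arm with a two-finger parallel gripper is mounted at the origin on the work surface. World frame = base frame: x ahead of the robot, y to its left, z up, the work surface at z = 0. Lengths are in m, angles in degrees, forces in N, time in s.
With the tool pointing down it reaches from about 0.425 to 0.875 m from the base axis. Payload 4.7 kg.
Tool frame: the origin (TCP) lies at the very end of the fingers, on their centre line; the grasp point (between the pads) lies 19 mm behind it; z points along the fingers, y is the direction in which the jaws open and shut (so a half turn about z gives the same grasp; the last joint's range is limited). The gripper opens to 87 mm and grips with 3 to 60 N. Pads are 19 mm wide; open, the fingers measure 117 mm over their backs; the gripper's body (75 mm by 190 mm) begins 51 mm behind the grasp point.
Start: joints at [73.86, 18.392, -4.016, 83.108, 1.295, 78.541, -3.26], TCP at [0.189, -0.622, 0.223] pointing down, gripper open.
Joint ranges: [-163.93, 163.93], [-17.29, 119.83], [-79.2, 71.16], [3.27, 140.29], [-89.18, 269.18], [5.43, 117.66], [-154.24, 154.24]. Speed limits (degrees/s): [147.25, 147.25, 180, 180, 180, 180, 180].

INTERFACE

Orientations are given as [roll, pitch, yaw] about the fixed x, y, z axes, in that order (R = Rz(yaw) Ry(pitch) Rx(roll)).
In Python, from cell import * gives the robot as it stands.
- The arm moves only by the tool arm_command, never from a script. Its argument "targets" is a list that holds one entry, the list of rows, each a list of 7 numbers: the shift along the tool's x, y, z in m, then the turn, a rotation vector about the tool's x, y, z in degrees, then the gripper's target within -1 to 1 (shut at 1, half-way at 0, fully open at -1). In form: [[[tx, ty, tz, rx, ry, rz, claw], ...]]. A call has 1 to 10 rows; each row is the pose to reach, as a shift and turn from the pose commanded when the call began, along the tool's axes at that moment; what a row does not reach only later rows make up. A row lasts 1/10 s, in which the tool goes at most 50 mm and 8.59 degrees, less where a joint would pass 70% of its speed; a pose out of reach is approached as far as the arm can. A call with a gripper value outside its range is refused whole. The fingers move at their own pace and stop on an object; "newtons" is the grip in N (left out, the last holds). Time passes only in rows, so rows that repeat a pose let the fingers close. It gives the time, the measured TCP pose, the force and the opening at its end, in the units of the state.
- get_obs(): the state, without advancing time (a new reading comes with each control period).
- read_camera(name): name is "side" or "top" or "wrist"; returns a dict with "img" (480x640x3 uint8, red, green, blue), "z_map" (480x640 float32, m along the optical axis (not along the pixel's ray), 0 where there is no reading), "K" (3x3 intrinsics, pixels), "D" ([k1, k2, p1, p2, k3] as OpenCV has them; the pictures are not rectified), "origin" and "attitude" of the camera in the world. Camera axes: x right, y down, z forward; pixel columns grow to the right and rows downward; lengths in m; the calibration is good to about 2 mm. A picture is of the moment at which its call begins.
- sign_off(): hands the job in, once; it reports no verdict.
Trained networks look in the newest picture that a camera, given by its name, has taken for a name from the list of things; names that differ only in an ending like _2 or _b are one class to them, and where a whole thing is asked for, a point or a joint stands for the part that bears it (a point fixed in the world has none). Each returns a list of dicts, best first, with "conf" (0 to 1); they miss things now and then, are a little off and sometimes report something else, mostly with a low value. They report only what shows in the picture. A call takes as long as a camera call. They do not tell look-alikes from the thing itself.
- search_frame(thing, camera): "position" ([column, row] in pixels, amid what is visible of it).
The state is a dict: "time_s": time; "qpos": joint angles; "joint_velocities": joint speeds; "effort": joint torques, N m; "tool_pos": TCP position; "tool_rot": TCP orientation; "force": force on the tool from outside, world axes, zero at the start; "wrist_torque": the same for the moment, N m; "grip_width": finger opening in m.
Only numpy, scipy, OpenCV 4.12 (cv2) and the standard library are available. Lean on these libraries where they do the work, as an engineer would, in place of code of your own. Each camera call takes 0.05 s, during which the arm holds its last target.

## Working session

There is one attempt and no reset: what is moved stays moved. The work goes in short steps, Python scripts to look and compute and a tool call to move; the robot and the scene stay as the last step left them, time stands still between calls to the robot, and variables do not carry over. Pictures are saved under pics/ and viewed, and the job is handed in when it is done.

Besides the shell and the picture viewer there is one more tool, called after ">>>" as name([rows], argument=value, ...), one row to a line, values as JSON. arm_command: Moves the arm, as the interface text tells. Its arguments: {"type":"object","properties":{"targets":{"type":"array","items":{"type":"array","items":{"type":"array","items":{"type":"number"}}}},"newtons":{"type":"number"}},"required":["targets"]}

```bash
mkdir -p pics; ls; cat > h.py <<'E'
from cell import *
import numpy as np, cv2, json
from scipy.spatial.transform import Rotation as R
def att(a):
    a=np.array(a,float)
    if a.shape==(3,3): return a
    if a.shape==(3,): return R.from_euler('xyz',a,degrees=True).as_matrix()
    raise Exception(str(a))
def snap(name,fn=None):
    c=read_camera(name)
    if fn: cv2.imwrite('pics/'+fn,c['img'][:,:,::-1])
    return c
def cloud(c):
    K=np.array(c['K']);D=np.array(c['D'],float)
    u,v=np.meshgrid(np.arange(640.),np.arange(480.))
    p=cv2.undistortPoints(np.stack([u,v],-1).reshape(-1,1,2),K,D).reshape(480,640,2)
    z=c['z_map']; P=np.dstack([p[...,0]*z,p[...,1]*z,z])
    W=P@att(c['attitude']).T+np.array(c['origin']); W[z==0]=np.nan
    return W
def ray_at_z(c,uv,h):
    K=np.array(c['K']);D=np.array(c['D'],float)
    p=cv2.undistortPoints(np.array(uv,float).reshape(-1,1,2),K,D).reshape(-1,2)
    d=np.c_[p,np.ones(len(p))]@att(c['attitude']).T; o=np.array(c['origin'])
    return o+d*((h-o[2])/d[:,2])[:,None]
E
python3 - <<'E'
from h import *
o=get_obs();print(o)
for n in ['side','top','wrist']:
    c=snap(n,n+'0.png'); print(n,c['K'],c['D'],c['origin'],c['attitude'])
    for t in ['drive','hub_mouth','bush','idler_slide','slide_handle','pointer_line','index','bearing','yoke','guard']:
        try: print(t,[(np.round(d['position']).tolist(),round(d['conf'],2)) for d in search_frame(t,n)])
        except Exception as e: print(t,e)
E
```

```text
pics
{'time_s': 0.0, 'qpos': array([73.86012115, 18.43980244, -4.01500993, 83.1768263 ,  1.29551231,
       78.54127519, -3.26081283]), 'joint_velocities': array([ 0.08796375, -0.01570992,  0.0169792 ,  0.01868879,  0.05429091,
       -0.01134714, -0.04939736]), 'effort': array([ 1.29491771e-03, -4.91288567e+01, -4.03579753e-01, -3.12533927e+01,
       -6.40462409e-02,  4.38146282e-02,  1.72934147e-04]), 'tool_pos': array([ 0.18924939, -0.62124013,  0.22143618]), 'tool_rot': array([-1.79887370e+02,  6.54888110e-03,  1.69484721e+01]), 'force': array([-0.6092273 , -0.46989973, -0.65006961]), 'wrist_torque': array([ 0.03389734, -0.03663886,  0.00946483]), 'grip_width': 0.0870601731142103}
side [[586.80698313   0.         311.37372861]
 [  0.         586.80698313 247.37031664]
 [  0.           0.           1.        ]] [-0.08749569  0.          0.          0.          0.        ] [0.26594309 0.9630979  0.8707576 ] [-130.30444801    0.80288458 -160.77543308]
drive [([348.0, 220.0], 0.67), ([288.0, 321.0], 0.25)]
hub_mouth [([351.0, 218.0], 0.78), ([344.0, 195.0], 0.39)]
bush [([235.0, 400
[... 713 characters left out ...]
, 245.0], 0.85), ([200.0, 238.0], 0.77), ([192.0, 194.0], 0.66)]
idler_slide [([418.0, 218.0], 0.61), ([451.0, 234.0], 0.56)]
slide_handle []
pointer_line [([442.0, 241.0], 0.56)]
index [([416.0, 218.0], 0.4)]
bearing [([267.0, 255.0], 0.69)]
yoke [([263.0, 334.0], 0.56)]
guard [([198.0, 343.0], 0.71)]
wrist [[341.54522624   0.         320.67265892]
 [  0.         341.54522624 235.6002537 ]
 [  0.           0.           1.        ]] [-0.03422981  0.          0.          0.          0.        ] [ 0.25492926 -0.60169441  0.3848217 ] [ 1.65660731e+02 -4.90728971e-02 -7.30475056e+01]
drive []
hub_mouth []
bush []
idler_slide []
slide_handle []
pointer_line []
index []
bearing []
yoke []
guard []
```

View pics/side0.png

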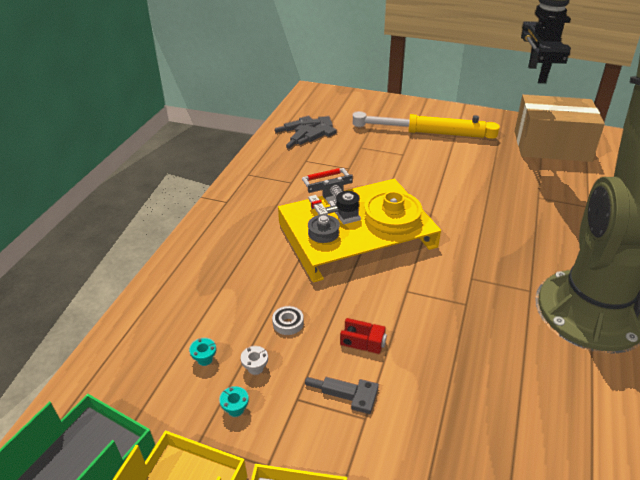

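View pics/top0.png

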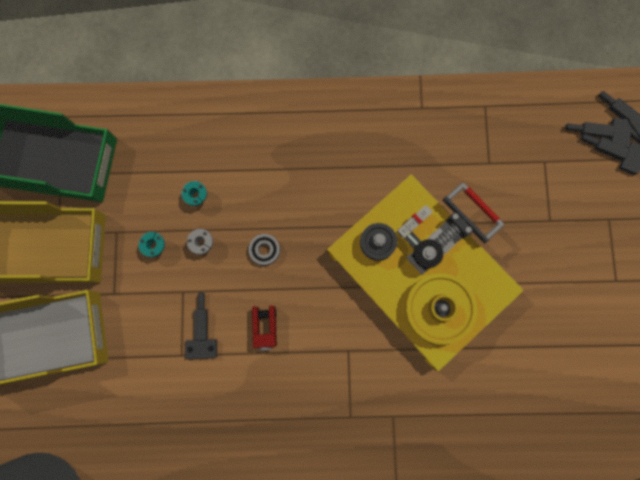

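The side view shows the silver bush at (254,360), with turquoise look-alikes at (203,350) and (235,400). The top view has the bush at (200,241), the hub at (443,308), the handle at (483,204) and the index at about (421,213). Next I'll work out positions.

```bash
python3 - <<'E'
from h import *
c=snap('top'); W=cloud(c); im=c['img'].astype(int)
np.save('/tmp/Wtop.npy',W)
print('bench z', np.nanmedian(W[380:440,200:320,2]))
def blob(m,s=''):
    print(s,m.sum(),np.nanmean(W[m],0).round(4),np.nanmedian(W[m],0).round(4), 'px',np.argwhere(m).mean(0)[::-1].round(1))
def win(u,v,r):
    m=np.zeros((480,640),bool);m[v-r:v+r+1,u-r:u+r+1]=1;return m
m=win(200,242,18)&(W[...,2]>0.025)&(W[...,2]<.045);blob(m,'bush')
rr,_=cv2.minEnclosingCircle(np.argwhere(m)[:,::-1].astype(np.float32)),0
print(rr, ray_at_z(c,[rr[0][0]],0.036))
m=win(443,308,50)&(W[...,2]>0.075)&(W[...,2]<.1);
rr=cv2.minEnclosingCircle(np.argwhere(m)[:,::-1].astype(np.float32));print('rim',rr,ray_at_z(c,[rr[0]],.084));rim=ray_at_z(c,[rr[0]],.084)[0]
m=win(443,308,22)&(W[...,2]>0.1);blob(m,'hub')
rr=cv2.minEnclosingCircle(np.argwhere(m)[:,::-1].astype(np.float32));print('hub',rr,ray_at_z(c,[rr[0]],.11))
hub=ray_at_z(c,[rr[0]],.11)[0]
red=(im[...,0]>110)&(im[...,1]<60)&(im[...,2]<60)
m=win(483,204,26)&red;blob(m,'handle');
p=W[m];p=p[~np.isnan(p[:,0])];p=p[abs(p[:,2]-.08)<.012];q=p[:,:2]-p[:,:2].mean(0);uu,s,vt=np.linalg.svd(q,full_matrices=False);print('dir',vt[0],np.degrees(np.arctan2(vt[0][1],vt[0][0])),p.mean(0))
m=win(421,213,12)&red;blob(m,'index')
m=win(379,241,25)&(W[...,2]>0.07)&(W[...,2]<.095)
rr=cv2.minEnclosingCircle(np.argwhere(m)[:,::-1].astype(np.float32));print('small',rr,np.nanmedian(W[m][:,2]),ray_at_z(c,[rr[0]],np.nanmedian(W[m][:,2])))
im2=cv2.resize(c['img'][160:380,320:530],None,fx=2.8,fy=2.7,interpolation=cv2.INTER_CUBIC);cv2.imwrite('pics/crop1.png',im2[:,:,::-1])
# deck corners
yel=(im[...,0]>120)&(im[...,1]>100)&(im[...,2]<60)&(abs(W[...,2]-.05)<.008)
yel[:,:310]=0
r=cv2.minAreaRect(np.argwhere(yel)[:,::-1].astype(np.float32));b=cv2.boxPoints(r);print(b);print(ray_at_z(c,b,.05))
E
```

```text
bench z 3.670134876188058e-05
bush 442 [0.6    0.3544 0.036 ] [0.6    0.3548 0.0362] px [199.8 240.9]Traceback (most recent call last):
  File "<stdin>", line 11, in <module>
  File "h.py", line 22, in ray_at_z
    p=cv2.undistortPoints(np.array(uv,float).reshape(-1,1,2),K,D).reshape(-1,2)
                          ~~~~~~~~~~~~~~~~~~~~~~~~~~^^^^^^^^
ValueError: cannot reshape array of size 1 into shape (1,2)
```

```bash
python3 - <<'E'
from h import *
c=snap('top'); W=cloud(c); im=c['img'].astype(int)
def blob(m,s=''):
    print(s,m.sum(),np.nanmean(W[m],0).round(4),np.nanmedian(W[m],0).round(4), 'px',np.argwhere(m).mean(0)[::-1].round(1))
def win(u,v,r):
    m=np.zeros((480,640),bool);m[v-r:v+r+1,u-r:u+r+1]=1;return m
def circ(m,h,s):
    rr=cv2.minEnclosingCircle(np.argwhere(m)[:,::-1].astype(np.float32));p=ray_at_z(c,[rr[0]],h)[0];print(s,rr,p.round(4));return p
m=win(200,242,18)&(W[...,2]>0.025)&(W[...,2]<.045);circ(m,.036,'bush')
m=win(443,308,50)&(W[...,2]>0.075)&(W[...,2]<.1);circ(m,.084,'rim')
m=win(443,308,22)&(W[...,2]>0.1);blob(m,'hub');hub=circ(m,.11,'hub')
red=(im[...,0]>110)&(im[...,1]<60)&(im[...,2]<60)
m=win(483,204,26)&red;blob(m,'handle');
p=W[m];p=p[~np.isnan(p[:,0])];p=p[abs(p[:,2]-.08)<.012];q=p[:,:2]-p[:,:2].mean(0);uu,s,vt=np.linalg.svd(q,full_matrices=False);print('dir',vt[0],np.degrees(np.arctan2(vt[0][1],vt[0][0])),p.mean(0))
m=win(421,213,12)&red;blob(m,'index')
m=win(379,241,25)&(W[...,2]>0.07)&(W[...,2]<.095)
circ(m,np.nanmedian(W[m][:,2]),'small');print(np.nanmedian(W[m][:,2]))
im2=cv2.resize(c['img'][160:380,320:530],None,fx=2.8,fy=2.7,interpolation=cv2.INTER_CUBIC);cv2.imwrite('pics/crop1.png',im2[:,:,::-1])
yel=(im[...,0]>120)&(im[...,1]>100)&(im[...,2]<60)&(abs(W[...,2]-.05)<.008)
yel[:,:310]=0
r=cv2.minAreaRect(np.argwhere(yel)[:,::-1].astype(np.float32));b=cv2.boxPoints(r);print(ray_at_z(c,b,.05).round(4))
for th,n in [('bearing',(264,250)),('yoke',(264,328)),('guard',(200,340))]: print(th,W[n[1],n[0]])
E
```

```text
bush ((199.8000030517578, 241.0), 12.839099884033203) [0.5998 0.3543 0.036 ]
rim ((437.1124267578125, 298.7248840332031), 46.826385498046875) [ 0.4711 -0.0978  0.084 ]
hub 294 [ 0.4549 -0.1042  0.1074] [ 0.4552 -0.1045  0.108 ] px [443.8 307. ]
hub ((443.7348937988281, 307.5939636230469), 13.977804183959961) [ 0.4537 -0.1035  0.11  ]
handle 191 [ 0.6501 -0.194   0.0812] [ 0.6504 -0.1933  0.0812] px [481.9 203.3]
dir [-0.7617111  -0.64791682] -139.61527774240682 [ 0.65010303 -0.19399336  0.08122263]
index 29 [ 0.6233 -0.0689  0.0838] [ 0.6229 -0.0691  0.0835] px [416.9 218.6]
small ((383.82904052734375, 237.59768676757812), 24.3262996673584) [ 0.5887 -0.0048  0.0825]
0.08254506076296808
[[ 0.5737  0.1056  0.05  ]
 [ 0.7288 -0.0713  0.05  ]
 [ 0.482  -0.2702  0.05  ]
 [ 0.3383 -0.0965  0.05  ]]
bearing [ 5.83612877e-01  2.31882230e-01 -5.37956203e-05]
yoke [ 0.42684855  0.23341811 -0.00347196]
guard [0.4073432  0.35576062 0.01698451]
```

View pics/crop1.png

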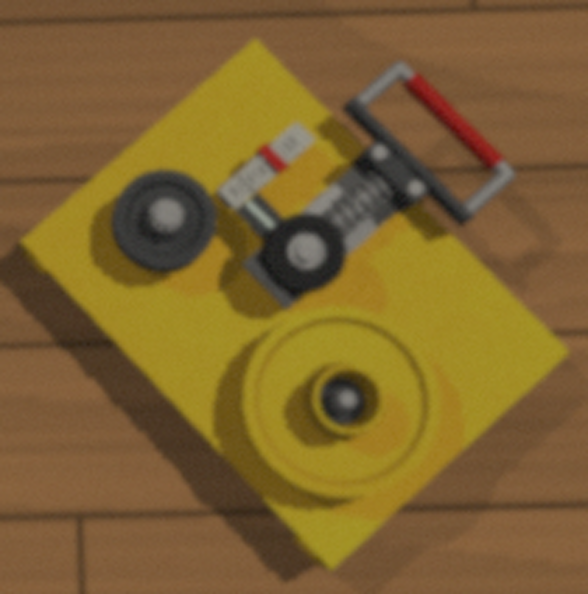

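The hub is at about (0.454,-0.104), the bush at (0.600,0.354), and the drive yaw is about 130°, so tool yaw 40° works for every grasp. I'll write a delta helper, then move.

```bash
cat >> h.py <<'E'
def delta(pos,yaw):
    o=get_obs(); R0=att(o['tool_rot']); p0=np.array(o['tool_pos'])
    t=R0.T@(np.array(pos)-p0); Rt=att([180,0,yaw]); rv=R.from_matrix(R0.T@Rt).as_rotvec(degrees=True)
    print('delta',t.round(4),rv.round(2))
E
python3 -c "
from h import *
delta([.55,-.1,.33],40.4)"
```

```text
delta [ 0.497  -0.394  -0.1075] [ 1.000e-02  0.000e+00 -2.345e+01]
```

>>> arm_command([
  [[0.25,-0.2,-0.055,0,0,-12,-1],[0.25,-0.2,-0.055,0,0,-12,-1],[0.25,-0.2,-0.055,0,0,-12,-1],[0.25,-0.2,-0.055,0,0,-12,-1],[0.25,-0.2,-0.055,0,0,-12,-1],[0.25,-0.2,-0.055,0,0,-12,-1],[0.25,-0.2,-0.055,0,0,-12,-1],[0.25,-0.2,-0.055,0,0,-12,-1]],
])

```text
time_s: 2.55
tool_pos: [0.3739, -0.3536, 0.279]
tool_rot: [179.9, -0.1, 29.4]
force: [-0.4, -0.7, 0.6]
grip_width: 0.0867
```

```bash
python3 -c "
from h import *
delta([.56,-.1,.33],40.4)"
```

```text
delta [ 0.2868 -0.1293 -0.0508] [  0.13  -0.09 -10.97]
```

>>> arm_command([
  [[0.287,-0.129,-0.05,0.1,-0.1,-11,-1],[0.287,-0.129,-0.05,0.1,-0.1,-11,-1],[0.287,-0.129,-0.05,0.1,-0.1,-11,-1],[0.287,-0.129,-0.05,0.1,-0.1,-11,-1],[0.287,-0.129,-0.05,0.1,-0.1,-11,-1],[0.287,-0.129,-0.05,0.1,-0.1,-11,-1],[0.287,-0.129,-0.05,0.1,-0.1,-11,-1],[0.287,-0.129,-0.05,0.1,-0.1,-11,-1],[0.287,-0.129,-0.05,0.1,-0.1,-11,-1]],
])

```text
time_s: 3.45
tool_pos: [0.5586, -0.1075, 0.327]
tool_rot: [-179.9, 0.2, 39.9]
force: [-0.8, -1.2, -0.9]
grip_width: 0.087
```

```bash
python3 -c "
from h import *
snap('wrist','w1.png')
delta([.6,.354,.13],40.4)"
```

```text
delta [ 0.3285 -0.3282  0.1965] [-0.11  0.19 -0.63]
```

View pics/w1.png

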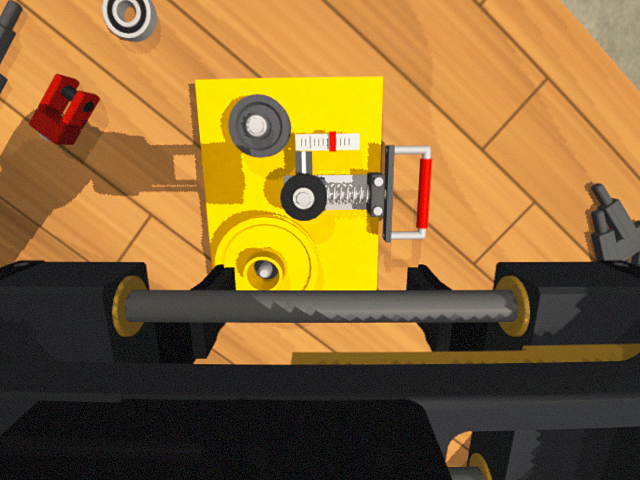

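The wrist view shows the whole drive: hub (265,270), white line (304,158), clip (333,141) and handle bar (424,193). The picture is nearly square to the drive, so I'll measure from here.

```bash
python3 - <<'E'
from h import *
c=snap('wrist','w2.png'); im=c['img'].astype(int)
np.savez('/tmp/w2.npz',**{k:np.array(v) for k,v in c.items()})
W=cloud(c)
def win(u,v,a,b):
    m=np.zeros((480,640),bool);m[v-b:v+b+1,u-a:u+a+1]=1;return m
red=(im[...,0]>120)&(im[...,1]<70)&(im[...,2]<70)
hm=red&win(424,193,12,45); ix=red&win(333,141,8,14)
for m,n,h in[(hm,'handle',.082),(ix,'index',.084)]:
    p=W[m]; px=np.argwhere(m)[:,::-1].astype(float); print(n,m.sum(),np.nanmedian(p,0).round(4),px.mean(0),ray_at_z(c,[px.mean(0)],h).round(4))
px=np.argwhere(hm)[:,::-1].astype(float);q=ray_at_z(c,px,.078)[:,:2];q-=q.mean(0);vt=np.linalg.svd(q,full_matrices=False)[2][0];print('hdir',np.degrees(np.arctan2(vt[1],vt[0])))
wht=(im.min(-1)>170)&win(303,160,6,12); px=np.argwhere(wht)[:,::-1].astype(float);print('line',wht.sum(),px.mean(0),px.min(0),px.max(0),ray_at_z(c,[px.mean(0)],.081).round(4))
# deck edge corners
print(ray_at_z(c,[[195,80],[383,76]],.05))
E
python3 -c "
import cv2
i=cv2.imread('pics/w2.png')[120:210,270:440];cv2.imwrite('pics/w2c.png',cv2.resize(i,None,fx=4.5,fy=4.5,interpolation=cv2.INTER_CUBIC))"
```

```text
handle 762 [ 0.6499 -0.1919  0.0811] [423.10498688 191.96981627] [[ 0.65   -0.1914  0.082 ]]
index 114 [ 0.6255 -0.0687  0.0841] [331.5 140. ] [[ 0.6255 -0.0687  0.084 ]]
hdir -139.30700443701048
line 98 [302.63265306 159.36734694] [297. 148.] [309. 171.] [[ 0.5873 -0.0569  0.081 ]]
[[ 0.57559053  0.10236233  0.05      ]
 [ 0.72263686 -0.06835746  0.05      ]]
```

View pics/w2c.png

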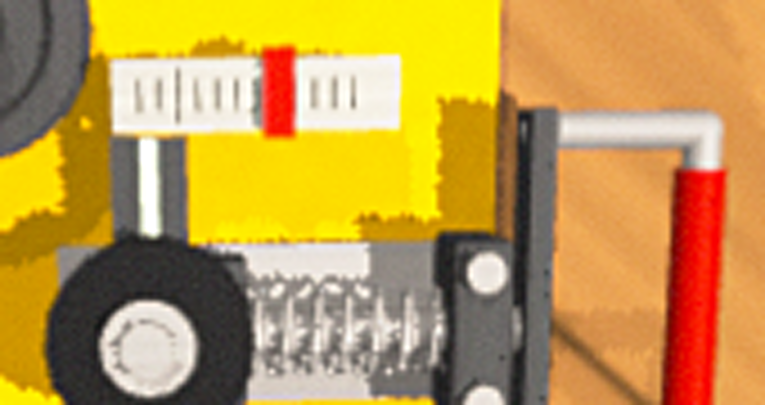

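>>> arm_command([
  [[0.328,-0.328,0.08,0,0,0,-1],[0.328,-0.328,0.08,0,0,0,-1],[0.328,-0.328,0.08,0,0,0,-1],[0.328,-0.328,0.08,0,0,0,-1],[0.328,-0.328,0.08,0,0,0,-1],[0.328,-0.328,0.08,0,0,0,-1],[0.328,-0.328,0.08,0,0,0,-1],[0.328,-0.328,0.12,0,0,0,-1],[0.328,-0.328,0.16,0,0,0,-1],[0.328,-0.328,0.16,0,0,0,-1]],
])

```text
time_s: 4.55
tool_pos: [0.6004, 0.3503, 0.1721]
tool_rot: [180.0, 0.1, 39.8]
force: [0.5, -0.8, 0.1]
grip_width: 0.0868
```

The clip is about 34 mm further along the pull direction than the white line. Now the bush.

```bash
python3 - <<'E'
from h import *
c=snap('wrist','w3.png');W=cloud(c)
print([(d['position'],d['conf']) for d in search_frame('bush','wrist')])
m=(abs(W[...,2]-.036)<.004)&(np.hypot(W[...,0]-.6,W[...,1]-.354)<.04)
px=np.argwhere(m)[:,::-1].astype(np.float32);rr=cv2.minEnclosingCircle(px);print(m.sum(),rr,ray_at_z(c,[rr[0]],.036),np.nanmean(W[m],0))
delta([.6,.354,.017],40.4)
E
```

```text
[([226.9, 154.2], 0.84), ([315.6, 225.0], 0.58), ([384.3, 121.3], 0.55)]
1982 ((314.8865051269531, 221.28030395507812), 27.713613510131836) [[0.6013627  0.35714957 0.036     ]] [0.60142197 0.35715852 0.03607484]
delta [0.0064 0.0034 0.1487] [-0.38  0.65 -0.17]
```

View pics/w3.png

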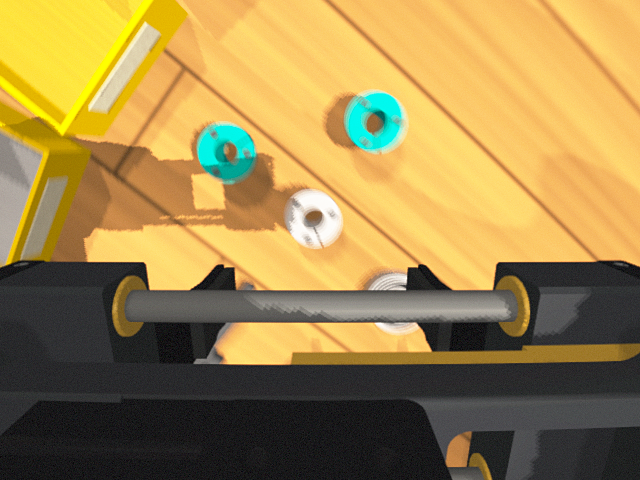

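The picture is blurred because the arm was still moving. The bush is at (315,221), turquoise parts at (227,153) and (376,121), and the fingers will clear both. I'll settle lower and measure again.

>>> arm_command([
  [[0.006,0.003,0.04,0,0,0,-1],[0.006,0.003,0.04,0,0,0,-1],[0.006,0.003,0.04,0,0,0,-1],[0.006,0.003,0.04,0,0,0,-1],[0.006,0.003,0.04,0,0,0,-1],[0.006,0.003,0.04,0,0,0,-1]],
])

```text
time_s: 5.25
tool_pos: [0.6061, 0.3527, 0.135]
tool_rot: [-179.9, -0.0, 39.9]
force: [0.0, 0.8, 0.1]
grip_width: 0.0868
```

```bash
python3 - <<'E'
from h import *
c=snap('wrist','w4.png');W=cloud(c)
m=(abs(W[...,2]-.036)<.004)&(np.hypot(W[...,0]-.6,W[...,1]-.354)<.04)
px=np.argwhere(m)[:,::-1].astype(np.float32);rr=cv2.minEnclosingCircle(px);b=ray_at_z(c,[rr[0]],.036)[0];print(m.sum(),rr,b,np.nanmean(W[m],0));print(get_obs()['tool_pos'],get_obs()['tool_rot'])
delta([b[0],b[1],.017],40.4)
E
```

```text
2515 ((312.0, 238.5), 31.325010299682617) [0.60139997 0.35718582 0.036     ] [0.6015258  0.35724506 0.0360712 ]
[0.60589053 0.35269642 0.13457657] [-1.79928834e+02 -1.13961819e-02  3.99321114e+01]
delta [-0.0006 -0.0062  0.1176] [-0.07 -0.01 -0.47]
```

View pics/w4.png

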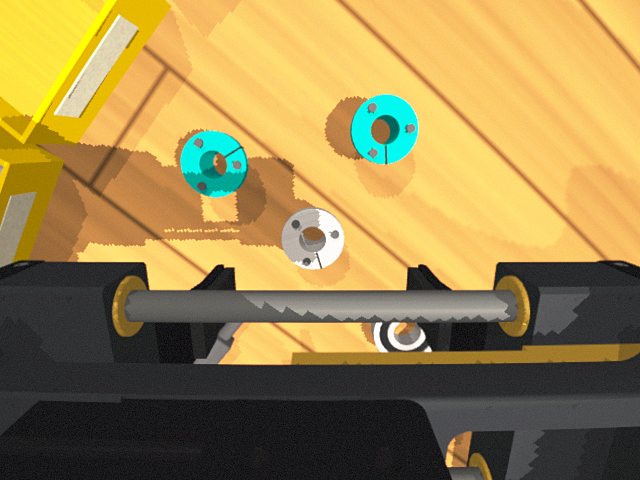

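The bush is clear at (312,238). Descending around the flange.

>>> arm_command([
  [[-0.002,-0.006,0.04,0,0,-0.5,-1],[-0.002,-0.006,0.08,0,0,-0.5,-1],[-0.002,-0.006,0.105,0,0,-0.5,-1],[-0.002,-0.006,0.117,0,0,-0.5,-1],[-0.002,-0.006,0.117,0,0,-0.5,-1],[-0.002,-0.006,0.117,0,0,-0.5,-1]],
])

```text
time_s: 5.9
tool_pos: [0.6006, 0.3568, 0.0177]
tool_rot: [-179.9, -0.0, 40.4]
force: [0.1, 0.4, 0.6]
grip_width: 0.0868
```

>>> arm_command([
  [[0,0,0,0,0,0,1],[0,0,0,0,0,0,1],[0,0,0,0,0,0,1],[0,0,0,0,0,0,1],[0,0,0,0,0,0,1],[0,0,0,0,0,0,1],[0,0,0,0,0,0,1],[0,0,0,0,0,0,1]],
], newtons=25)

```text
time_s: 6.7
tool_pos: [0.5997, 0.356, 0.0162]
tool_rot: [-179.9, 0.1, 40.5]
force: [-0.5, -0.8, -0.3]
grip_width: 0.0485
```

>>> arm_command([
  [[0,0,-0.04,0,0,0,1],[0,0,-0.09,0,0,0,1],[0,0,-0.14,0,0,0,1],[0,0,-0.19,0,0,0,1],[0,0,-0.19,0,0,0,1],[0,0,-0.19,0,0,0,1]],
])

```text
time_s: 7.3
tool_pos: [0.6004, 0.3562, 0.2069]
tool_rot: [-179.9, 0.0, 40.5]
force: [-1.4, -0.2, -3.4]
grip_width: 0.0482
```

```bash
python3 - <<'E'
from h import *
print(get_obs()['force'],get_obs()['grip_width'])
c=snap('wrist','w5.png');W=cloud(c)
delta([.52,-.06,.21],40.4)
E
```

```text
[-1.37448264 -0.15161031 -3.43547897] 0.04822107890481104
delta [-0.3301  0.2642 -0.0045] [-0.09  0.22  0.05]
```

View pics/w5.png

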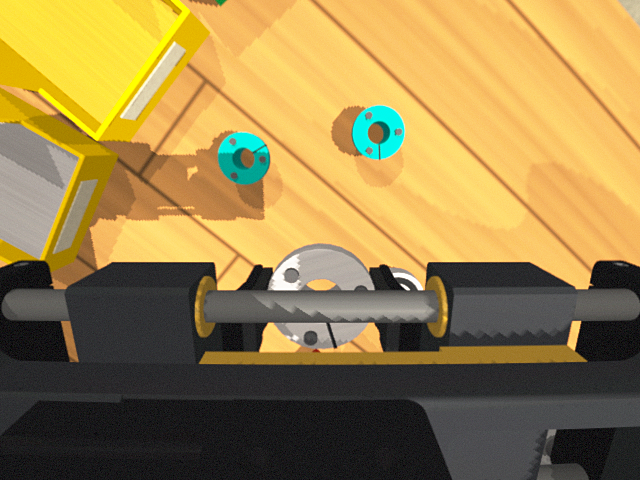

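The bush is held level with its flange at (320,295). Moving to a viewing spot behind and above the hub.

```bash
python3 -c "
from h import *
delta([.431,-.123,.27],40.4)"
```

```text
delta [-0.4389  0.2543 -0.064 ] [-0.09  0.22  0.05]
```

>>> arm_command([
  [[-0.439,0.254,-0.064,0,0,0,1],[-0.439,0.254,-0.064,0,0,0,1],[-0.439,0.254,-0.064,0,0,0,1],[-0.439,0.254,-0.064,0,0,0,1],[-0.439,0.254,-0.064,0,0,0,1],[-0.439,0.254,-0.064,0,0,0,1],[-0.439,0.254,-0.064,0,0,0,1],[-0.439,0.254,-0.064,0,0,0,1],[-0.439,0.254,-0.064,0,0,0,1],[-0.439,0.254,-0.064,0,0,0,1]],
])

```text
time_s: 8.35
tool_pos: [0.4322, -0.1137, 0.2668]
tool_rot: [-179.7, 0.2, 40.4]
force: [2.3, -0.9, -2.9]
grip_width: 0.0486
```

>>> arm_command([
  [[0,0,0,0,0,0,1],[0,0,0,0,0,0,1],[0,0,0,0,0,0,1],[0,0,0,0,0,0,1]],
])

```text
time_s: 8.75
tool_pos: [0.4348, -0.1102, 0.2679]
tool_rot: [-179.8, 0.1, 40.6]
force: [0.2, -0.8, -2.6]
grip_width: 0.0484
```

```bash
python3 - <<'E'
from h import *
c=snap('wrist','w6.png');np.savez('/tmp/w6.npz',**{k:np.array(v) for k,v in c.items()})
o=get_obs();print(o['tool_pos'],o['tool_rot'],o['grip_width'],search_frame('hub_mouth','wrist'))
W=cloud(c);h=np.array([.454,-.104])
for lo,hi,z in [(.104,.114,.11),(.08,.088,.084)]:
    m=(W[...,2]>lo)&(W[...,2]<hi)&(np.hypot(*(W[...,:2]-h).transpose(2,0,1))<.08)
    px=np.argwhere(m)[:,::-1].astype(np.float32);rr=cv2.minEnclosingCircle(px);print(m.sum(),rr,ray_at_z(c,[rr[0]],z),np.nanmean(W[m],0))
E
```

```text
[ 0.43486744 -0.11034089  0.26821108] [-1.79815020e+02  1.26127054e-01  4.06051265e+01] 0.04859271055207588 [{'position': [369.1, 119.5], 'conf': 0.8}]
789 ((341.5, 172.5), 55.28572082519531) [[ 0.48250269 -0.09458167  0.11      ]] [ 0.4553286  -0.10426599  0.10912045]
7776 ((333.0, 188.0), 71.0634536743164) [[ 0.46489017 -0.10061664  0.084     ]] [ 0.46087387 -0.1001052   0.08220374]
```

View pics/w6.png

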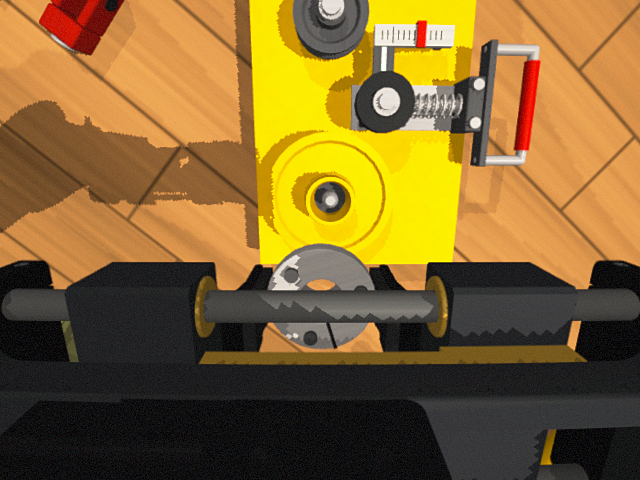

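The hub at (330,200) and the held flange at (320,295) show in one picture. I'll fit circles to both in the world plane.

```bash
cat > f.py <<'E'
from h import *
from scipy.optimize import least_squares
def edgefit(c,m,z,r,guess,rows=None,tol=.003):
    """outer boundary of mask m projected to plane z, robust circle fit with known r"""
    cs,_=cv2.findContours(m.astype(np.uint8),cv2.RETR_EXTERNAL,cv2.CHAIN_APPROX_NONE)
    ct=np.vstack(cs)[:,0].astype(float)
    if rows: ct=ct[(ct[:,1]>rows[0])&(ct[:,1]<rows[1])]
    p=ray_at_z(c,ct,z)[:,:2]
    f=lambda x:np.hypot(*(p-x[:2]).T)-x[2]
    s=least_squares(f,[*guess,r],loss='soft_l1',f_scale=.0007)
    s2=least_squares(lambda x:np.hypot(*(p-x).T)-r,guess,loss='soft_l1',f_scale=.0007)
    print('free',s.x.round(4),'fixed',s2.x.round(4),'n',len(p),'med res',np.median(abs(f(s.x))).round(5))
    return s.x,s2.x
E
python3 - <<'E'
from f import *
d=np.load('/tmp/w6.npz');c={k:d[k] for k in d.files};W=cloud(c)
h=np.array([.4545,-.1035]); o=get_obs(); tp=o['tool_pos']
m=(W[...,2]>.104)&(W[...,2]<.118)&(np.hypot(*(W[...,:2]-h).transpose(2,0,1))<.032);print(m.sum())
edgefit(c,m,.11,.0235,h)
m=(W[...,2]>.076)&(W[...,2]<.09)&(np.hypot(*(W[...,:2]-h).transpose(2,0,1))<.07)
edgefit(c,m,.084,.065,h)
m=(W[...,2]>.25)&(W[...,2]<.31)&(np.hypot(*(W[...,:2]-tp[:2]).transpose(2,0,1))<.04)
v=np.argwhere(m);print('bush',len(v),v.min(0),v.max(0),np.nanmedian(W[m],0))
zz=W[...,2][m];print(np.nanpercentile(zz,[5,25,50,75,95]))
m2=np.zeros_like(m);m2[240:288,270:372]=1;m2&=m
z=np.nanmedian(W[...,2][m2]);print('topz',z)
edgefit(c,m2,z,.025,tp[:2],rows=(242,284))
# plane tilt
P=W[m2];P=P[~np.isnan(P[:,0])];P=P[abs(P[:,2]-z)<.0015];A=np.c_[P[:,:2]-tp[:2],np.ones(len(P))];print(np.linalg.lstsq(A,P[:,2],rcond=None)[0])
print(tp)
E
```

```text
788
free [ 0.4555 -0.1038  0.023 ] fixed [ 0.4554 -0.1038] n 138 med res 0.00024
free [ 0.4558 -0.1036  0.0641] fixed [ 0.4555 -0.1038] n 359 med res 0.00042
bush 6739 [243 236] [349 405] [ 0.44059822 -0.1065028   0.28776705]
[0.2758618  0.28709991 0.28776705 0.2884271  0.294577  ]
topz 0.2876738393534317
free [ 0.438  -0.108   0.0244] fixed [ 0.4374 -0.1085] n 180 med res 0.00039
[-0.00726666 -0.00161505  0.28785589]
[ 0.43494194 -0.1105113   0.26840966]
```

```bash
python3 -c "
from h import *
delta([.4527,-.106,.145],40.4)"
```

```text
delta [0.0167 0.0085 0.1234] [-0.16  0.12  0.19]
```

>>> arm_command([
  [[0.017,0.0085,0.04,0,0,0,1],[0.017,0.0085,0.08,0,0,0,1],[0.017,0.0085,0.11,0,0,0,1],[0.017,0.0085,0.123,0,0,0,1],[0.017,0.0085,0.123,0,0,0,1],[0.017,0.0085,0.123,0,0,0,1],[0.017,0.0085,0.123,0,0,0,1]],
])

```text
time_s: 9.55
tool_pos: [0.4544, -0.1074, 0.1479]
tool_rot: [179.9, -0.0, 40.5]
force: [0.3, -0.3, -2.0]
grip_width: 0.0485
```

```bash
python3 - <<'E'
from f import *
c=snap('side');i=c['img'][150:260,320:460];cv2.imwrite('pics/s2.png',cv2.resize(i,None,fx=5,fy=5,interpolation=cv2.INTER_CUBIC)[:,:,::-1])
c=snap('wrist','w7.png');W=cloud(c);o=get_obs();tp=o['tool_pos'];print(tp,o['tool_rot'],o['force'])
m=(W[...,2]>.135)&(W[...,2]<.18)&(np.hypot(*(W[...,:2]-tp[:2]).transpose(2,0,1))<.04)
m2=np.zeros_like(m);m2[240:288,270:372]=1;m2&=m
z=np.nanmedian(W[...,2][m2]);print('topz',z)
edgefit(c,m2,z,.025,tp[:2],rows=(242,284))
m=(W[...,2]>.076)&(W[...,2]<.09)&(np.hypot(*(W[...,:2]-[.4555,-.1038]).transpose(2,0,1))<.07)
edgefit(c,m,.084,.065,[.4555,-.1038],rows=(0,250))
delta([.4527,-.106,.1007],40.4)
E
```

```text
[ 0.4540734  -0.10746431  0.1475282 ] [1.79951978e+02 1.74163582e-02 4.04432142e+01] [-0.39635869  1.23506859 -2.58501636]
topz 0.16753577711889664
free [ 0.4574 -0.1053  0.0244] fixed [ 0.4568 -0.1058] n 181 med res 0.00039
free [ 0.4826 -0.0796  0.0365] fixed [ 0.4538 -0.1051] n 501 med res 0.00844
delta [-0.0001 -0.002   0.0468] [0.05 0.02 0.04]
```

View pics/s2.png

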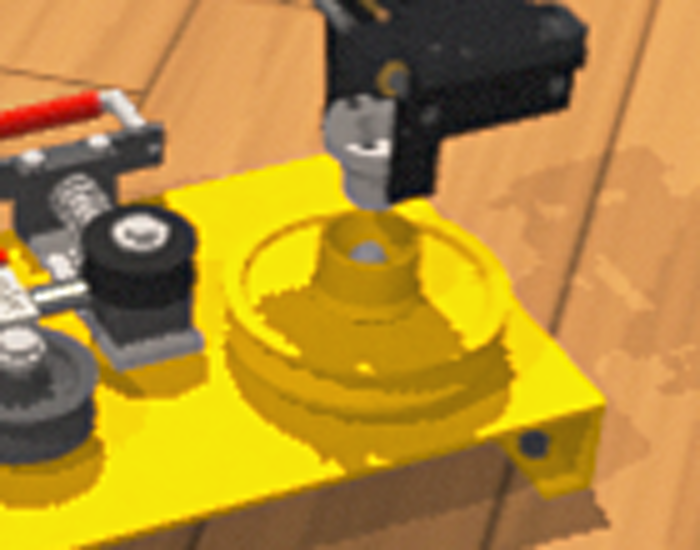

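View pics/w7.png

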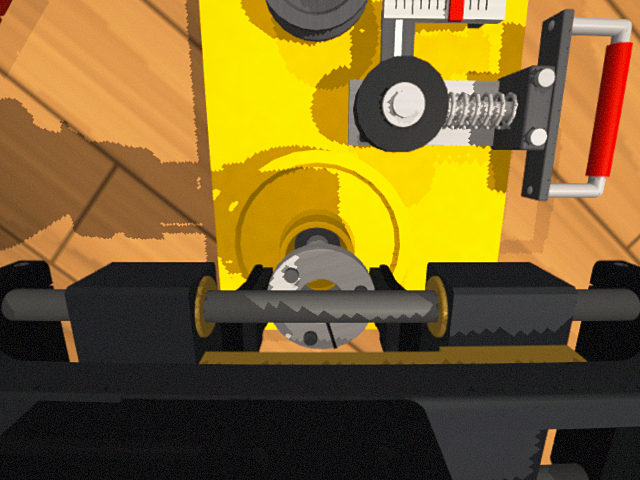

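The side view shows the bush above the hub mouth and aligned. Descending in steps and watching force.

>>> arm_command([
  [[0,-0.002,0.01,0,0,0,1],[0,-0.002,0.02,0,0,0,1],[0,-0.002,0.025,0,0,0,1],[0,-0.002,0.03,0,0,0,1],[0,-0.002,0.035,0,0,0,1],[0,-0.002,0.035,0,0,0,1]],
])

```text
time_s: 10.25
tool_pos: [0.4514, -0.1055, 0.1102]
tool_rot: [-179.8, 0.1, 40.5]
force: [0.1, 0.3, -2.6]
grip_width: 0.0483
```

```bash
python3 - <<'E'
from f import *
o=get_obs();print(o['force'],o['wrist_torque'],o['grip_width'])
c=snap('side');i=c['img'][150:260,320:460];cv2.imwrite('pics/s3.png',cv2.resize(i,None,fx=5,fy=5,interpolation=cv2.INTER_CUBIC)[:,:,::-1])
delta([.4527,-.106,.1],40.4)
E
```

```text
[ 0.08077883  0.33312885 -2.57278978] [-0.02006889 -0.13172908 -0.03159164] 0.04832595172841243
delta [0.0006 0.0012 0.0106] [-0.14  0.09  0.05]
```

View pics/s3.png

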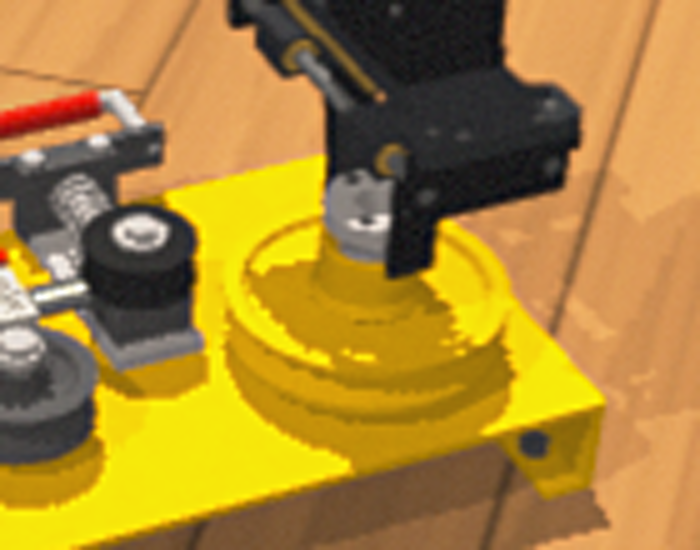

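The bush is entering freely, with no contact force.

>>> arm_command([
  [[0.0005,0.001,0.003,0,0,0,1],[0.0005,0.001,0.006,0,0,0,1],[0.0005,0.001,0.008,0,0,0,1],[0.0005,0.001,0.0095,0,0,0,1],[0.0005,0.001,0.0105,0,0,0,1],[0.0005,0.001,0.0105,0,0,0,1]],
])

```text
time_s: 10.9
tool_pos: [0.4529, -0.106, 0.1005]
tool_rot: [-179.9, 0.1, 40.5]
force: [0.4, -0.0, -2.3]
grip_width: 0.0484
```

```bash
python3 - <<'E'
from f import *
o=get_obs();print(o['force'],o['wrist_torque'],o['grip_width'])
c=snap('wrist');W=cloud(c);tp=o['tool_pos'];print(tp,o['tool_rot'])
m=(W[...,2]>.1)&(W[...,2]<.135)&(np.hypot(*(W[...,:2]-tp[:2]).transpose(2,0,1))<.04)
m2=np.zeros_like(m);m2[240:288,270:372]=1;m2&=m
z=np.nanmedian(W[...,2][m2]);print('topz',z)
edgefit(c,m2,z,.025,tp[:2],rows=(242,284))
E
```

```text
[ 0.43524278 -0.01964305 -2.33745709] [ 0.07332712 -0.33922221  0.02467315] 0.048435993332999416
[ 0.45289863 -0.10595142  0.1005304 ] [-1.79917822e+02  6.24279508e-02  4.04574040e+01]
topz 0.12015068048926877
free [ 0.459  -0.1011  0.0228] fixed [ 0.4564 -0.1033] n 119 med res 0.00047
```

Flange underside is at about 110 mm and centred within about 1 mm. Releasing.

>>> arm_command([
  [[0,0,0.001,0,0,0,1],[0,0,0.001,0,0,0,1],[0,0,0.001,0,0,0,-0.3],[0,0,0.001,0,0,0,-1],[0,0,0.001,0,0,0,-1],[0,0,0.001,0,0,0,-1],[0,0,0.001,0,0,0,-1]],
])

```text
time_s: 11.65
tool_pos: [0.4525, -0.1061, 0.0993]
tool_rot: [-179.9, 0.1, 40.4]
force: [0.1, 0.2, 0.7]
grip_width: 0.0807
```

>>> arm_command([
  [[0,0,-0.02,0,0,0,-1],[0,0,-0.06,0,0,0,-1],[0,0,-0.1,0,0,0,-1],[-0.03,0,-0.15,0,0,0,-1],[-0.03,0,-0.17,0,0,0,-1],[-0.03,0,-0.17,0,0,0,-1],[-0.03,0,-0.17,0,0,0,-1],[-0.03,0,-0.17,0,0,0,-1]],
])

```text
time_s: 12.45
tool_pos: [0.4296, -0.1251, 0.2682]
tool_rot: [-179.8, 0.1, 40.5]
force: [0.7, 1.1, -0.2]
grip_width: 0.0871
```

```bash
python3 - <<'E'
from f import *
c=snap('wrist','w8.png');np.savez('/tmp/w8.npz',**{k:np.array(v) for k,v in c.items()});W=cloud(c)
h=np.array([.4555,-.1038])
m=(W[...,2]>.113)&(W[...,2]<.135)&(np.hypot(*(W[...,:2]-h).transpose(2,0,1))<.035)
z=np.nanmedian(W[...,2][m]);print('topz',z)
edgefit(c,m,z,.025,h)
P=W[m];P=P[~np.isnan(P[:,0])];P=P[abs(P[:,2]-z)<.0015];A=np.c_[P[:,:2]-h,np.ones(len(P))];print(np.linalg.lstsq(A,P[:,2],rcond=None)[0])
m=(W[...,2]>.076)&(W[...,2]<.09)&(np.hypot(*(W[...,:2]-h).transpose(2,0,1))<.068)
edgefit(c,m,.084,.065,h,rows=(0,255))
s=snap('side');i=s['img'][150:260,320:460];cv2.imwrite('pics/s4.png',cv2.resize(i,None,fx=5,fy=5,interpolation=cv2.INTER_CUBIC)[:,:,::-1])
E
```

```text
topz 0.1200517061379214
free [ 0.4544 -0.1052  0.0245] fixed [ 0.4544 -0.1052] n 153 med res 0.0002
[-8.16296461e-04 -6.26644381e-05  1.20023504e-01]
free [ 0.4551 -0.1041  0.0643] fixed [ 0.4551 -0.1041] n 364 med res 0.00026
```

View pics/s4.png

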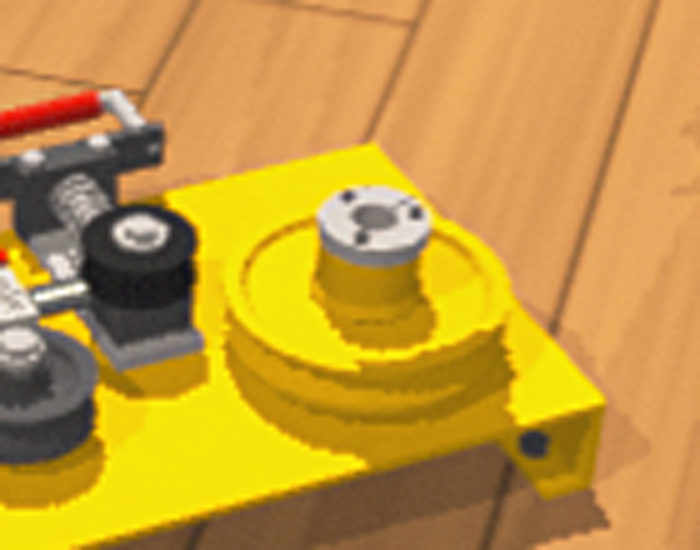

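View pics/w8.png

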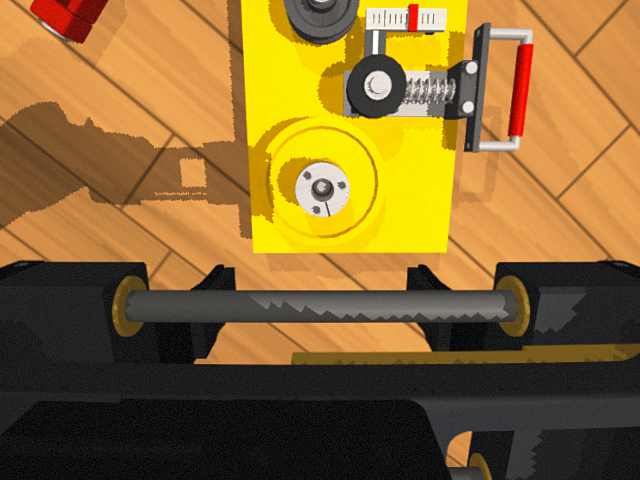

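The bush is seated flat: flange top at 120.0 mm, tilt about 0.001 rad, about 1.3 mm off centre. Now the distance from line to clip, measured from the stored w2 and w8 pictures.

```bash
cat > line.py <<'E'
from f import *
def clipline(c,yaw=130.5,drv=(.4552,-.1040),clip_y=None):
    """rectified patch in drive axes; drive origin from hub at (30,75)mm"""
    th=np.radians(yaw);ex=np.array([np.cos(th),np.sin(th)]);ey=np.array([-ex[1],ex[0]])
    o2=np.array(drv)-.030*ex-.075*ey
    def patch(z,x0,x1,y0,y1,s=.0005):
        X,Y=np.meshgrid(np.arange(x0,x1,s),np.arange(y0,y1,s))
        P=np.stack([o2[0]+X*ex[0]+Y*ey[0],o2[1]+X*ex[1]+Y*ey[1],np.full(X.shape,z)],-1).reshape(-1,3)
        A=att(c['attitude']);rv=cv2.Rodrigues(A.T)[0];t=-A.T@np.array(c['origin'])
        uv=cv2.projectPoints(P,rv,t,np.array(c['K']),np.array(c['D'],float))[0].reshape(*X.shape,2).astype(np.float32)
        return cv2.remap(np.array(c['img']),uv[...,0],uv[...,1],cv2.INTER_LINEAR),X,Y
    return patch
E
python3 - <<'E'
from line import *
for n in ['w2','w8']:
    d=np.load(f'/tmp/{n}.npz');c={k:d[k] for k in d.files}
    p,X,Y=clipline(c)(.082,-.13,.05,-.1,.02)
    cv2.imwrite(f'pics/{n}r.png',cv2.resize(p,None,fx=2,fy=2)[:,:,::-1]);print(p.shape)
    W=cloud(c);im=c['img'].astype(int)
    red=(im[...,0]>120)&(im[...,1]<70)&(im[...,2]<70)
    th=np.radians(130.5);ex=np.array([np.cos(th),np.sin(th)]);ey=np.array([-ex[1],ex[0]])
    o2=np.array([.4552,-.1040])-.030*ex-.075*ey
    L=(W[...,:2]-o2)@np.c_[ex,ey]
    near=np.hypot(L[...,0]+.1,L[...,1])<.15
    mm=red&near&(W[...,2]>.06)&(W[...,2]<.1)
    k,lab,st,ce=cv2.connectedComponentsWithStats(mm.astype(np.uint8))
    for i in range(1,k):
        if st[i,4]>30: print(n,st[i],np.nanmean(L[lab==i],0).round(4),np.nanmean(W[lab==i],0).round(4))
E
```

```text
(240, 360, 3)
w2 [329 131   6  19 114] [-0.0537 -0.0774] [ 0.6255 -0.0687  0.084 ]
w2 [416 158  15  69 754] [-0.1634 -0.0158] [ 0.6499 -0.1921  0.0806]
(240, 360, 3)
w8 [408   4  10  27 233] [-0.0532 -0.077 ] [ 0.6248 -0.0685  0.0838]
w8 [ 510   44   23   92 1174] [-0.163  -0.0163] [ 0.65   -0.1915  0.0809]
```

View pics/w8r.png

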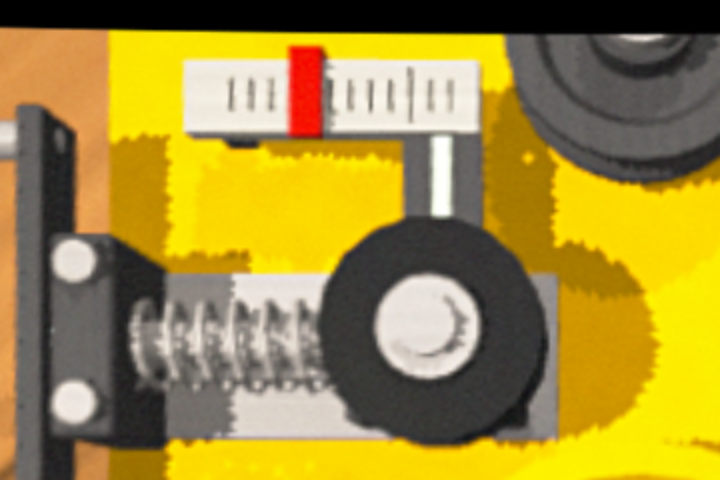

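View pics/w2r.png

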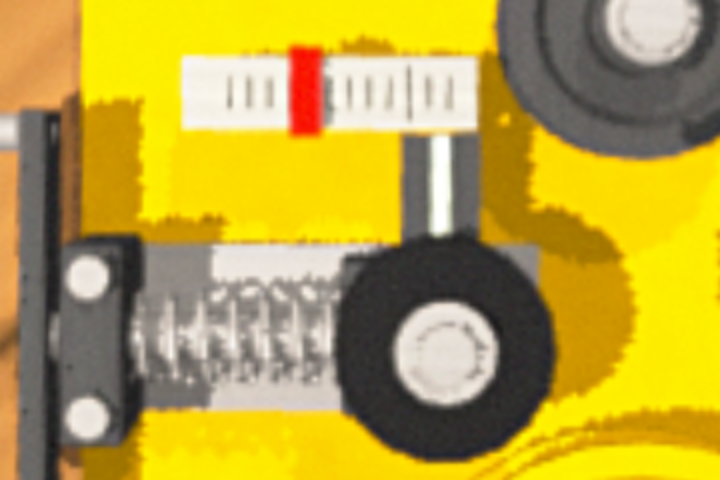

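Both views put the line 33.7 mm from the clip. The handle is at world (0.650,-0.192). Moving above it with about a 30 mm opening, so the rear finger fits the 33 mm gap.

```bash
python3 -c "
from h import *
delta([.650,-.192,.15],40.5)"
```

```text
delta [0.1245 0.1945 0.1168] [-0.25  0.15 -0.01]
```

>>> arm_command([
  [[0.125,0.1945,0.03,-0.2,0.1,0,0.3],[0.125,0.1945,0.03,-0.2,0.1,0,0.3],[0.125,0.1945,0.03,-0.2,0.1,0,0.3],[0.125,0.1945,0.03,-0.2,0.1,0,0.3],[0.125,0.1945,0.03,-0.2,0.1,0,0.3],[0.125,0.1945,0.08,-0.2,0.1,0,0.3],[0.125,0.1945,0.117,-0.2,0.1,0,0.3],[0.125,0.1945,0.117,-0.2,0.1,0,0.3],[0.125,0.1945,0.117,-0.2,0.1,0,0.3],[0.125,0.1945,0.117,-0.2,0.1,0,0.3]],
])

```text
time_s: 13.55
tool_pos: [0.6526, -0.1925, 0.1545]
tool_rot: [179.7, -0.1, 40.5]
force: [-0.3, -0.7, -0.2]
grip_width: 0.031
```

```bash
python3 - <<'E'
from f import *
c=snap('wrist','w9.png')
s=snap('side');i=s['img'][130:250,270:430];cv2.imwrite('pics/s5.png',cv2.resize(i,None,fx=4.5,fy=4.5,interpolation=cv2.INTER_CUBIC)[:,:,::-1])
delta([.650,-.192,.056],40.5)
E
```

```text
delta [-0.0018 -0.0027  0.0989] [ 0.32 -0.14 -0.05]
```

View pics/w9.png

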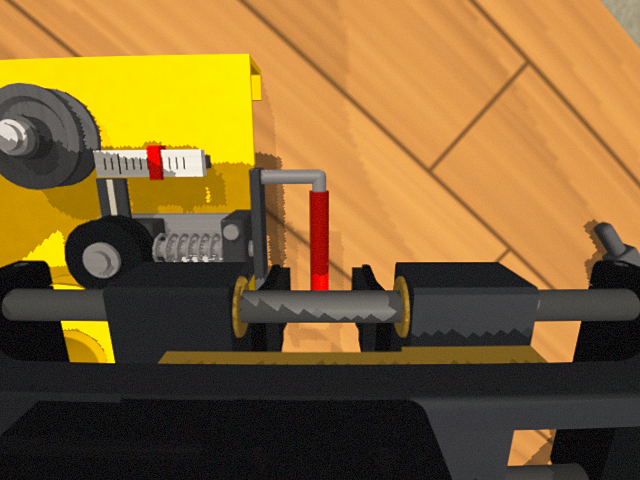

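View pics/s5.png

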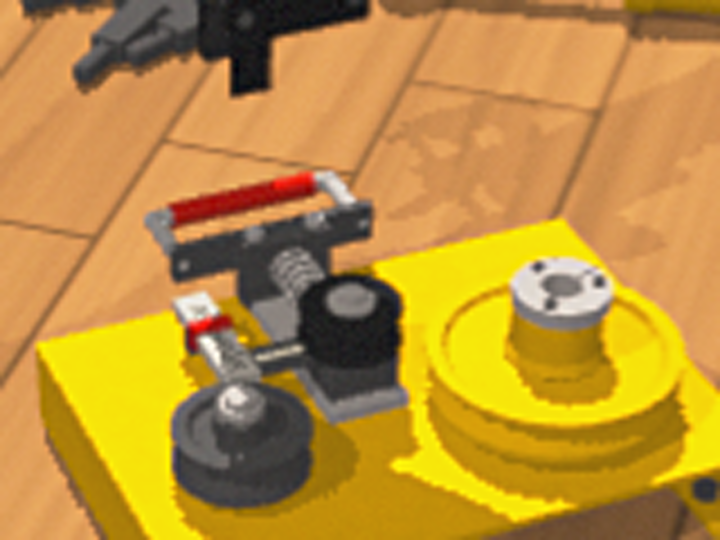

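The bar at u≈319 is centred between the fingers (about 320). Descending and gripping.

>>> arm_command([
  [[-0.002,-0.0015,0.03,0.2,0,0,0.3],[-0.002,-0.0015,0.06,0.2,0,0,0.3],[-0.002,-0.0015,0.08,0.2,0,0,0.3],[-0.002,-0.0015,0.099,0.2,0,0,0.3],[-0.002,-0.0015,0.099,0.2,0,0,0.3],[-0.002,-0.0015,0.099,0.2,0,0,0.3]],
])

```text
time_s: 14.25
tool_pos: [0.6497, -0.1929, 0.0546]
tool_rot: [-180.0, -0.1, 40.4]
force: [-0.3, -0.3, 0.1]
grip_width: 0.0309
```

>>> arm_command([
  [[0,0,0,0,0,0,1],[0,0,0,0,0,0,1],[0,0,0,0,0,0,1],[0,0,0,0,0,0,1],[0,0,0,0,0,0,1],[0,0,0,0,0,0,1]],
], newtons=50)

```text
time_s: 14.85
tool_pos: [0.65, -0.1934, 0.0541]
tool_rot: [179.9, -0.1, 40.4]
force: [3.3, -2.0, 5.6]
grip_width: 0.0126
```

```bash
python3 - <<'E'
from line import *
o=get_obs();print(o['force'],o['grip_width'],o['tool_pos'])
c=snap('wrist','w10.png')
p,X,Y=clipline(c)(.082,-.13,.05,-.1,.02)
cv2.imwrite('pics/w10r.png',cv2.resize(p,None,fx=2,fy=2)[:,:,::-1])
E
```

```text
[ 3.25715956 -2.02252892  5.60958529] 0.012554767362266248 [ 0.65002142 -0.19341857  0.05411984]
```

View pics/w10.png

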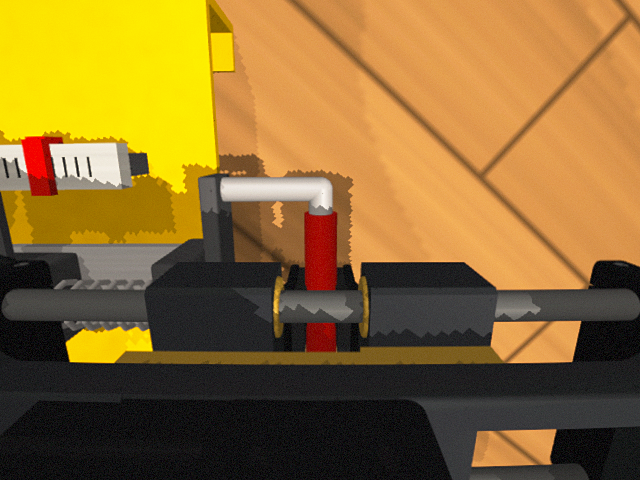

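View pics/w10r.png

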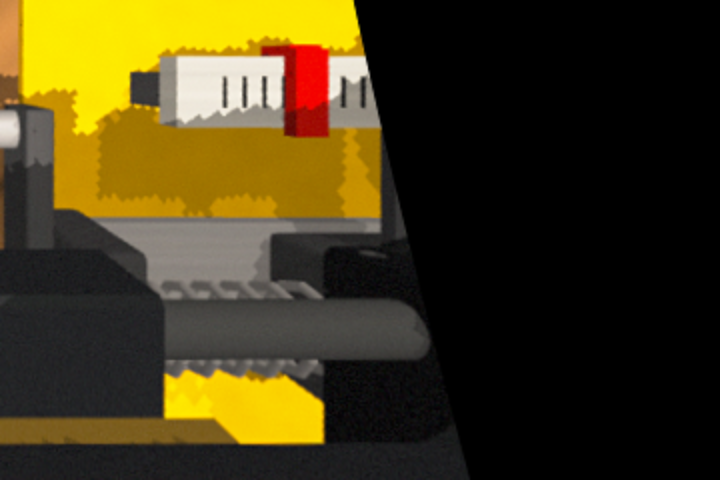

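The bar is gripped. Pulling 33.7 mm along tool +y.

>>> arm_command([
  [[0,0.005,0,0,0,0,1],[0,0.01,0,0,0,0,1],[0,0.015,0,0,0,0,1],[0,0.02,0,0,0,0,1],[0,0.025,0,0,0,0,1],[0,0.03,0,0,0,0,1],[0,0.034,0,0,0,0,1],[0,0.034,0,0,0,0,1],[0,0.034,0,0,0,0,1]],
])

```text
time_s: 15.8
tool_pos: [0.667, -0.2134, 0.0539]
tool_rot: [-179.2, 0.2, 40.6]
force: [-13.2, 7.6, 15.8]
grip_width: 0.012
```

```bash
python3 - <<'E'
from line import *
o=get_obs();print(o['force'],o['grip_width'],o['tool_pos'],o['tool_rot'])
p=o['tool_pos']-[.65,-.1934,.0541]; print('pull',p@[.649,-.760,0],p)
for n in ['top','side']:
    c=snap(n);np.savez(f'/tmp/{n}p.npz',**{k:np.array(v) for k,v in c.items()})
    i=c['img'][160:280,370:530] if n=='top' else c['img'][130:250,270:430]
    cv2.imwrite(f'pics/{n}11.png',cv2.resize(i,None,fx=4.5,fy=4.5,interpolation=cv2.INTER_CUBIC)[:,:,::-1])
    q,X,Y=clipline(c)(.082,-.18,.05,-.1,.02)
    cv2.imwrite(f'pics/{n}11r.png',cv2.resize(q,None,fx=1.7,fy=1.7)[:,:,::-1])
E
```

```text
[-13.21337459   7.56206503  15.80541592] 0.012022641221275462 [ 0.66702593 -0.21335829  0.05393216] [-179.24831977    0.19674652   40.58592015]
pull 0.026218135354394625 [ 0.01702593 -0.01995829 -0.00016784]
```

View pics/side11.png

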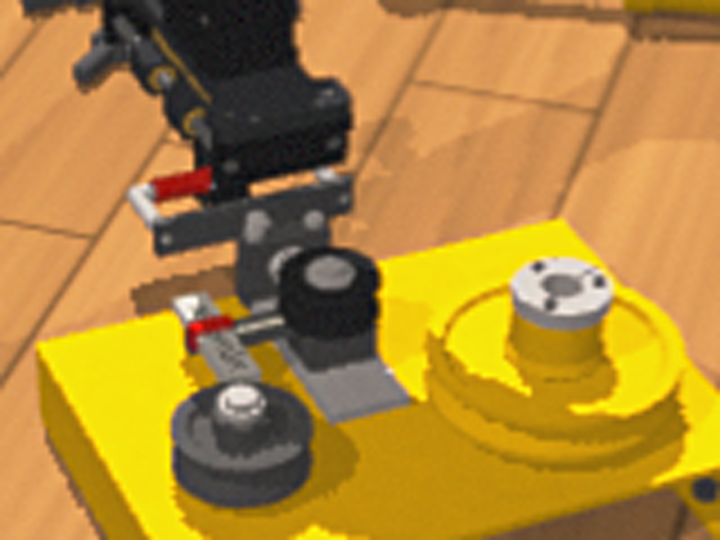

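View pics/top11r.png

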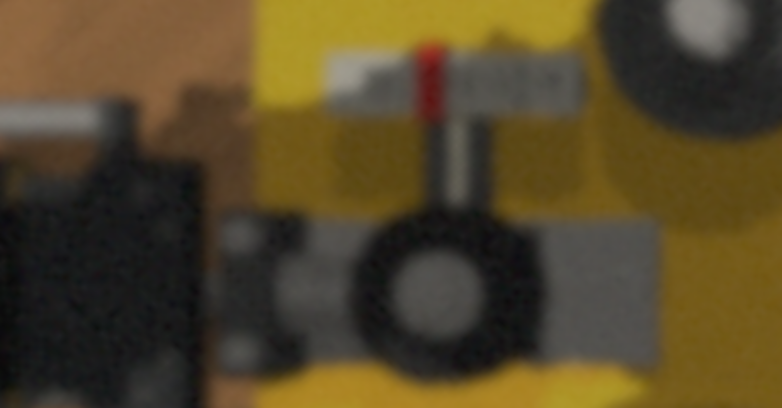

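View pics/side11r.png

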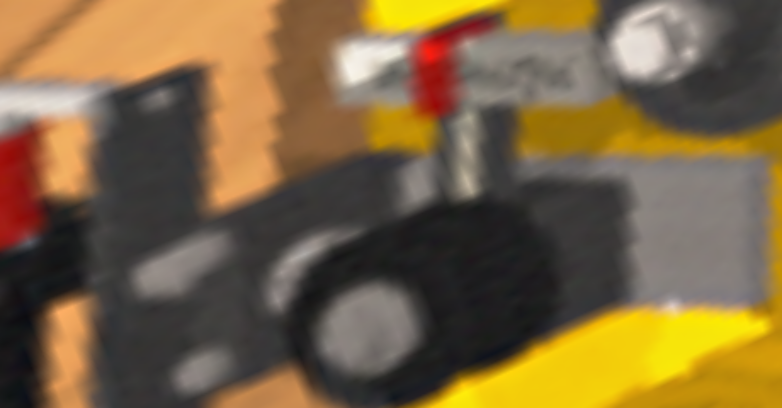

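The arm gave 7.8 mm under the spring, leaving the line 7.5 mm short. Top picture and arm reading agree on that. Pulling on.

>>> arm_command([
  [[0,0.004,0,0,0,0,1],[0,0.007,0,0,0,0,1],[0,0.0085,0,0,0,0,1],[0,0.0085,0,0,0,0,1],[0,0.0085,0,0,0,0,1],[0,0.0085,0,0,0,0,1]],
])

```text
time_s: 16.5
tool_pos: [0.6719, -0.2191, 0.0539]
tool_rot: [-179.2, 0.2, 40.6]
force: [-14.5, 8.3, 17.3]
grip_width: 0.0121
```

```bash
cat > chk.py <<'E'
import sys
from line import *
t=sys.argv[1]
o=get_obs();print(o['time_s'],o['force'],o['grip_width'],o['tool_pos'],o['tool_rot'],abs(o['joint_velocities']).max())
p=o['tool_pos']-[.65,-.1934,.0541]; print('pull',p@[.649,-.760,0],p)
for n in ['top','side']:
    c=snap(n)
    q,X,Y=clipline(c)(.082,-.18,.05,-.1,.02)
    cv2.imwrite(f'pics/{n}{t}r.png',cv2.resize(q,None,fx=1.7,fy=1.7)[:,:,::-1])
    if n=='top':
        q=q.astype(float)
        r=(q[...,0]-q[...,1]); reg=(X>-.075)&(X<-.03)&(Y>-.088)&(Y<-.067); w=np.where(reg,np.clip(r-40,0,None),0)
        print('clip x',(w*X).sum()/w.sum())
        # bright line on dark tongue
        rg=(Y>-.061)&(Y<-.046)&(X>-.07)&(X<-.02); b=q.min(-1); prof=np.array([b[:,j][rg[:,j]].mean() if rg[:,j].any() else 0 for j in range(b.shape[1])])
        j=np.where((X[0]>-.07)&(X[0]<-.035))[0]; k=j[prof[j].argmax()]; s=slice(k-6,k+7); ww=np.clip(prof[s]-np.percentile(prof[s],30),0,None); print('line x',(ww*X[0][s]).sum()/ww.sum(),prof[s].round())
    else: cv2.imwrite(f'pics/side{t}.png',cv2.resize(c['img'][130:250,270:430],None,fx=4.5,fy=4.5,interpolation=cv2.INTER_CUBIC)[:,:,::-1])
E
python3 chk.py 12
```

```text
16.5 [-14.47399793   8.34293439  17.32213372] 0.01214973660400753 [ 0.67191522 -0.21914252  0.05392536] [-179.15954882    0.23105252   40.60490328] 0.1106098435878359
pull 0.03378729015518649 [ 0.02191522 -0.02574252 -0.00017464]
clip x -0.0535200694888908
line x -0.053475045372050695 [63. 68. 73. 77. 80. 82. 82. 82. 80. 77. 73. 68. 63.]
```

View pics/top12r.png

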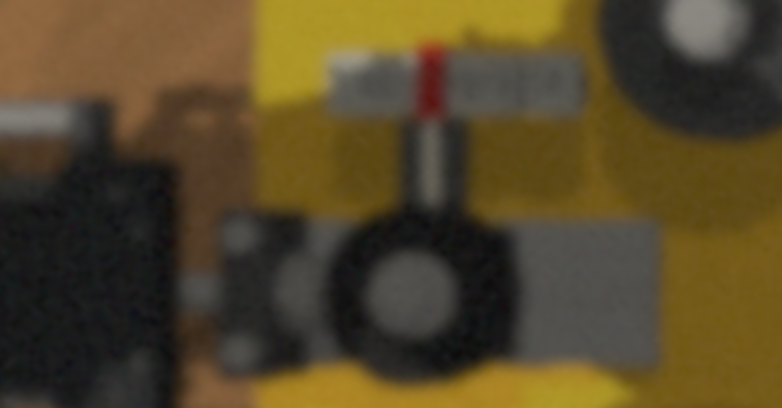

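View pics/side12.png

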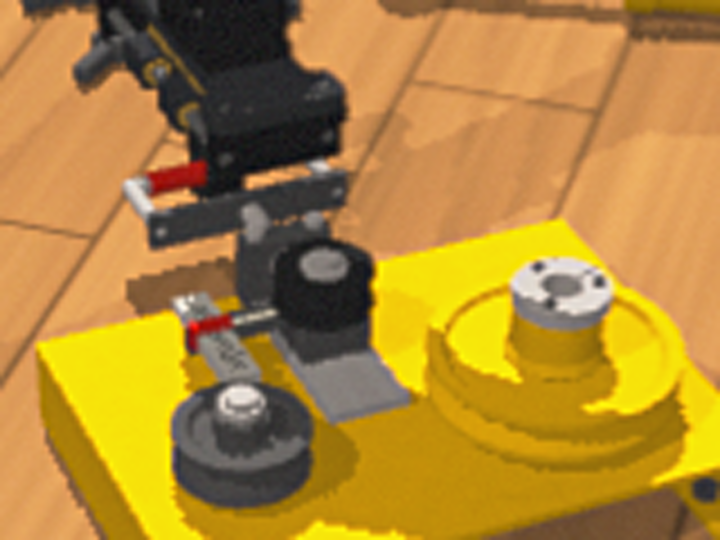

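The line is level with the clip within about 0.1 mm in the top view, and the side view agrees. I'll hold to check it stays still.

>>> arm_command([
  [[0,0,0,0,0,0,1],[0,0,0,0,0,0,1],[0,0,0,0,0,0,1],[0,0,0,0,0,0,1],[0,0,0,0,0,0,1],[0,0,0,0,0,0,1]],
])

```text
time_s: 17.2
tool_pos: [0.6719, -0.2191, 0.0539]
tool_rot: [-179.2, 0.2, 40.6]
force: [-15.0, 9.4, 17.9]
grip_width: 0.0123
```

```bash
python3 chk.py 13 && python3 -c "
from h import *
print(sign_off())"
```

```text
17.2 [-14.95211548   9.37827402  17.87457738] 0.012269604818050638 [ 0.67189689 -0.21906897  0.05390953] [-179.15581025    0.22899317   40.6064579 ] 0.08920348416849347
pull 0.03371949260814668 [ 0.02189689 -0.02566897 -0.00019047]
clip x -0.05354243576662635
line x -0.05348887099829501 [63. 68. 73. 77. 80. 82. 83. 82. 80. 77. 73. 68. 62.]
the job is handed in; nothing more can be done
None
```

The bush is seated in the hub and let go, and the slide is pulled to the index clip and still held there by its red handle. The job was handed in at about 17 s; it reports no verdict.

- **Bush:** After release, the flange top measured 120.0 mm above the bench, so the underside sits on the hub at 110 mm. Tilt was about 0.001 rad, and it was about 1.3 mm off the pulley's centre.
- **Slide:** It came out 33.7 mm, and the top view put the white line within 0.1 mm of the clip's middle. It stayed still over a 0.7 s hold, with a set grip of 50 N and about 18 N of sideways force on the wrist.
- **Other parts:** I steered clear of the bearing, yoke, guard and turquoise look-alikes. I did not measure their positions again at the end.

The checks disagreed in two places:
- **First pull:** It fell 7.5 mm short because the arm gave under the spring. I pulled on to correct it.
- **Bush position:** The top and wrist cameras differed by about 3 mm on where the bush stood at the start. I used the wrist view for the fit.

The arm is also carrying about 18 N vertically at the handle, below the 40 N limit.

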